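# Clamp the bombilla in its cleaning cradle

### The arm

A 7-joint arm with a two-finger parallel gripper is mounted at the origin on the work surface. World frame = base frame: x ahead of the robot, y to its left, z up, the work surface at z = 0. Lengths are in m, angles in rad, forces in N, time in s.
With the tool pointing down it reaches from about 0.4 to 0.9 m from the base axis. Payload 5.5 kg.
Tool frame: the origin (TCP) lies midway between the tips of the shut fingers; the grasp point (between the pads) lies 19 mm behind it (manip.grip_depth is the distance from the TCP to the grasp point, in m); z points along the fingers, x is the direction in which the jaws open and shut, and the axes are right-handed (so a half turn about z gives the same grasp; the last joint's range is limited). The gripper opens to 92 mm and grips with 3 to 60 N. Pads are 19 mm wide; open, the fingers measure 130 mm over their backs; the gripper's body (75 mm by 190 mm) begins 47 mm behind the grasp point.
Start: joints at [1.405, 0.501, -0.427, 1.55, 0.221, 1.138, -0.21], TCP at [0.27, -0.591, 0.227] pointing down, gripper open.
Joint ranges: [-2.88, 2.88], [-0.31, 2.03], [-1.54, 1.56], [0.2, 2.42], [-1.41, 4.55], [0.19, 2.02], [-2.57, 2.57]. Speed limits (rad/s): [2.57, 2.57, 3.14, 3.14, 3.14, 3.14, 3.14].

### API

Orientations are given as a unit quaternion [x, y, z, w].
In Python, from bench import manip, effector, viewer gives the robot as it stands. Calls block until the motion is done:
- manip.move_pose(position, orientation): joint-space move of the TCP to a pose.
- manip.servo_line(position, ori=None, vel=0.15): straight line of the TCP; ori=None keeps the orientation; vel is the mean speed in m/s.
- manip.movej(angles): joint-space move.
- effector.open_jaws() and effector.close(f_grip=None): open the fingers fully, or close them until they stop; f_grip is the grip in N (None keeps the last).
- manip.sleep(seconds).
- manip.solve_ik(position, orientation): joint angles nearest the present ones, or None.
- viewer.get_image(name): name is "scene" or "top"; returns the picture (384x512x3 uint8, red, green, blue); there is no depth.
- viewer.get_calibration(name): a dict with "vfov" (degrees; the focal length in pixels is half the picture's height over the tangent of half this angle, whatever the lens; pixels are square), "cx", "cy" (the principal point, pixels), "eye" and "attitude" of the camera in the world. Camera axes: x right, y down, z forward; pixel columns grow to the right and rows downward; lengths in m; the calibration is good to about 2 mm. A picture is of the moment at which its call begins. get_calibration takes no time and is no camera call.
A pose or a line that the arm cannot do raises manip.PlanningError and nothing moves.
- manip.hand_in(): hands the job in, once; it reports no verdict.
Readings, each from a call of its own:
- manip.current_clock(): time.
- manip.current_q(): joint angles.
- manip.current_joint_velocities(): joint speeds.
- manip.current_tau(): joint torques, N m.
- manip.current_tool_pos(): TCP position.
- manip.current_tcp_rot(): TCP orientation.
- manip.current_force(): force on the tool from outside, world axes, zero at the start.
- manip.current_wrist_torque(): the same for the moment, N m.
- manip.current_finger_gap(): finger opening in m.
Only numpy, scipy, OpenCV 4.12 (cv2) and the standard library are available. Lean on these libraries where they do the work, as an engineer would, in place of code of your own. Each camera call takes 0.05 s, during which the arm holds its last target.

### The job

Take the steel bombilla from its wooden rest, lay it in the two V notches of the cleaning cradle with its plain mouth end under the raised clamp pad, and slide it gently home against the rubber stop. Then push the red-gripped clamp handle over with shut fingers, just until it snaps past its dead point and the pad holds the bombilla on its own; push gently and do not force the handle against its end stop. Leave everything else on the ledge where it is.

Things in the scene. Friction and masses are not known exactly. Their poses are not given: they have to be found in the camera images.
- bombilla: loose brushed-steel straw (mate bombilla), about 0.06 kg: straight tube 10 mm thick, 210 mm long, with an 18 mm thick filter bulb behind its rear end and a brass band near its mouth end. Origin on the axis at the tube's middle; +x runs along the axis to the plain mouth end (tube x = -105..105 mm, bulb -145..-104 mm); it may roll about x. Centre of mass near x = -12 mm
- bombilla_tip (a point): centre of the bombilla's plain mouth end face (x = +105 mm on the bombilla)
- rest: fixed wooden rest, 190 x 40 mm, foot 6 mm thick; origin under its centre. The bombilla starts along its x, level, axis 42 mm above the ledge, lying in two notches at x = -85 and +70 mm (12 mm long each); between them is room for fingers
- cradle: fixed aluminium cleaning cradle; origin on the ledge, z up, +x along the line of its two white V notches to the rubber stop, +y on the clamp's open side. Base plate 8 mm thick, x -85..160, y -60..35 mm. A seated tube's axis is on y = 0, 50 mm above the ledge; the notch tops are level with that axis
- notch_rear (a point): rear V notch: on the seated tube's axis, at cradle x = -62 mm. 90 degree V, 15 mm wide at the mouth, 14 mm long along x
- notch_front (a point): front V notch, under the clamp pad: on the seated tube's axis, at cradle x = 95 mm. Same V, 24 mm long. The clamp head hangs over it: x 81..109, y -55..14, z 97..117 mm of the cradle, with two cheeks for the handle up to 180 mm, on a column at y = -55..-41 mm, so the tube goes in under the raised pad from the +y side or lengthwise
- seat (a point): where the centre of the mouth end must finish: on the unpressed face of the black rubber stop, at x = 125, y = 0, z = 50 mm of the cradle; axes as the cradle's
- stop: the rubber stop, a disc 18 mm across; origin at the centre of its face, which looks to the cradle's -x. It is sprung along x: 3 N per mm, 6 mm of travel
- pad: the red clamp pad, 20 x 20 mm, on a vertical plunger over the front notch; origin at the centre of its underside, which is 66 mm above the ledge with the clamp open. Closed, it presses on the tube with about 11 N
- handle: the clamp's springy hand lever, a steel bar 12 x 8 mm with a red cross-grip at its end. Origin on its pivot (cradle x = 95, y = 0, z = 173 mm); its +y runs along the bar to the grip, its x is the pivot axis, parallel to the cradle's x. It starts 0.85 to 1.7 rad above the cradle's +y direction and closes by swinging to +y and down, to between level and 0.25 rad below
- grip (a point): centre of the red cross-grip, 20 mm thick, 44 mm long, parallel to the pivot and 95 mm from it. Its path to the end stop is 1.1 to 1.65 rad, unknown beforehand; the dead point lies 0.15 rad before the stop. Pushed it takes first 1 to 3 N, at most 9 to 13 N, then the force falls and it snaps over and stays; let go earlier it swings back or stays open. At the stop it only bends, 3.3 N per mm
- cup_a: bystander: one of two matte green silicone mate cups, 76 mm across, 85 mm tall; origin under its centre
- cup_b: bystander: the other green mate cup, same size; origin under its centre
- sugar_bowl: bystander: white ceramic sugar bowl with its flip lid shut, 96 mm across, 94 mm tall; origin under its centre
- flask: bystander: stainless insulated flask with a black knob stopper, 80 mm across, 254 mm tall; origin under its centre
- tin: bystander: tan tea tin with steel lid, 72 mm across, 110 mm tall; origin under its centre
- spoon: bystander: spoon with a wooden handle, 150 mm long, lying on the ledge

How it is judged:
By the outcome, as a careful person would: the job done as asked, in the order asked, and still so for the second after the job is handed in, with the robot touching nothing.
It also fails if it takes over 72 s, if anything falls off the work surface, if the arm or the gripper's body presses on something with over 40 N, if the wrist force passes 120 N, or if a joint passes its speed limit or range.

## Working session

There is one attempt and no reset: what is moved stays moved. The work goes in short steps, each a Python script; the robot and the scene stay as the last script left them, time stands still between calls to the robot, and variables do not carry over. Pictures are saved under pics/ and viewed, and the job is handed in when it is done.

```bash
ls; mkdir -p pics; python3 - <<'E'
from bench import manip, effector, viewer
import cv2
for n in ("scene","top"):
    im=viewer.get_image(n); cv2.imwrite(f"pics/{n}0.png",im[:,:,::-1]); print(n,viewer.get_calibration(n))
print(manip.current_clock(),manip.current_tcp_rot(),manip.current_tool_pos(),manip.current_finger_gap(),manip.grip_depth)
E
```

```text
pics
scene {'vfov': 55.37465671134291, 'cx': 258.3225877086689, 'cy': 191.3386597733126, 'eye': array([ 1.11345835, -0.67860979,  0.95049022]), 'attitude': array([ 0.84661457,  0.34335728, -0.14318144, -0.38058983])}
top {'vfov': 48.62037988877675, 'cx': 257.56376511206446, 'cy': 191.89276664013897, 'eye': array([ 0.40472484, -0.04026671,  1.63682939]), 'attitude': array([-0.70063565,  0.71205569, -0.03440812,  0.03004097])}
0.1 [ 8.41373084e-01 -5.40454040e-01 -7.11469238e-04 -5.07970375e-04] [ 0.26996162 -0.59061082  0.22577224] 0.0917754772420878 0.0188
```

View pics/scene0.png

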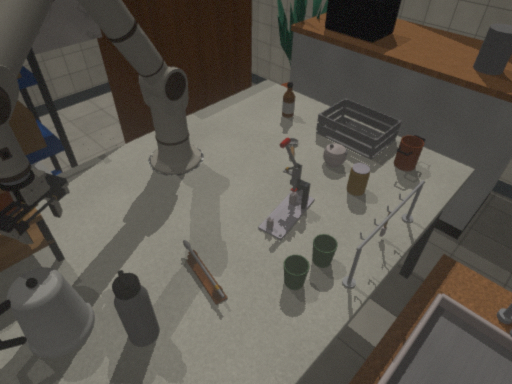

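View pics/top0.png

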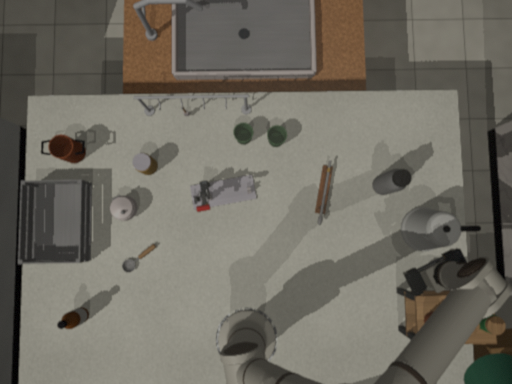

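The scene view shows the robot left, the rest with the bombilla near (205,275), the cradle near (290,210), and its red grip at (288,143). In the top view the bombilla is at (327,190), the cradle at (225,190) and the grip at (203,208). I'll zoom in next.

```bash
cat > h.py <<'E'
import numpy as np, cv2
from scipy.spatial.transform import Rotation as R
def cam(c):
    f=192/np.tan(np.radians(c['vfov'])/2)
    return f,c['cx'],c['cy'],np.array(c['eye']),R.from_quat(c['attitude']).as_matrix()
def proj(c,P):
    f,cx,cy,e,M=cam(c); p=(np.atleast_2d(P)-e)@M
    return np.c_[cx+f*p[:,0]/p[:,2],cy+f*p[:,1]/p[:,2]]
def rays(c,uv):
    f,cx,cy,e,M=cam(c); uv=np.atleast_2d(uv).astype(float)
    d=np.c_[(uv[:,0]-cx)/f,(uv[:,1]-cy)/f,np.ones(len(uv))]@M.T
    return e,d/np.linalg.norm(d,axis=1)[:,None]
def onz(c,uv,z):
    e,d=rays(c,uv); return e+d*((z-e[2])/d[:,2])[:,None]
def tri(c1,u1,c2,u2):
    e1,d1=rays(c1,u1);e2,d2=rays(c2,u2);d1=d1[0];d2=d2[0]
    s=np.linalg.lstsq(np.c_[d1,-d2],e2-e1,rcond=None)[0]
    a=e1+s[0]*d1;b=e2+s[1]*d2
    return (a+b)/2,np.linalg.norm(a-b)
E
python3 - <<'E'
from h import *
from bench import manip,effector,viewer
s=viewer.get_calibration("scene");t=viewer.get_calibration("top")
np.set_printoptions(precision=4,suppress=True)
print(proj(s,[[0,0,0],[.27,-.591,.227]]),proj(t,[[0,0,0],[.27,-.591,.227]]))
print(onz(t,[[462,92],[28,96]],0))
a=cv2.imread("pics/top0.png");b=cv2.imread("pics/scene0.png")
cv2.imwrite("pics/t_cr.png",cv2.resize(a[165:225,180:270],None,fx=8,fy=8,interpolation=cv2.INTER_CUBIC))
cv2.imwrite("pics/t_re.png",cv2.resize(a[145:235,290:370],None,fx=6,fy=6,interpolation=cv2.INTER_CUBIC))
cv2.imwrite("pics/s_cr.png",cv2.resize(b[125:245,240:340],None,fx=5,fy=5,interpolation=cv2.INTER_CUBIC))
cv2.imwrite("pics/s_re.png",cv2.resize(b[230:310,165:245],None,fx=7,fy=7,interpolation=cv2.INTER_CUBIC))
E
```

```text
[[175.5232 158.1899]
 [ 42.988  228.5613]] [[246.2206 339.38  ]
 [423.6187 269.2086]]
[[ 0.9389 -0.8682  0.    ]
 [ 0.9477  0.8458  0.    ]]
```

View pics/t_cr.png

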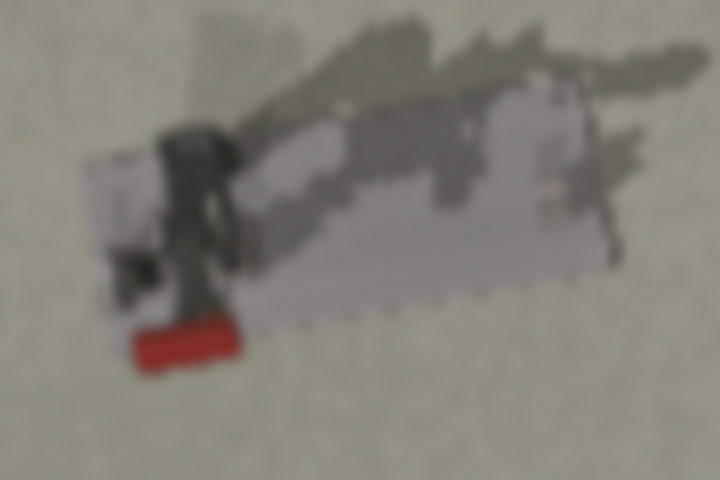

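View pics/t_re.png

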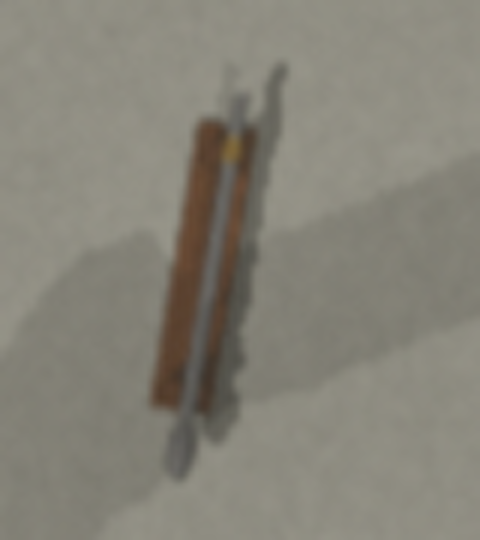

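View pics/s_cr.png

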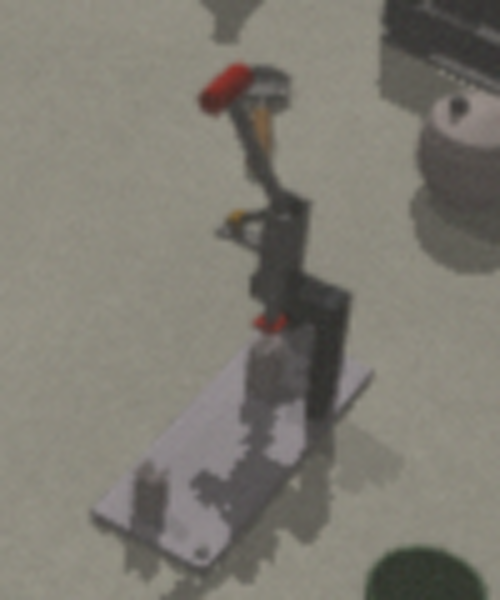

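View pics/s_re.png

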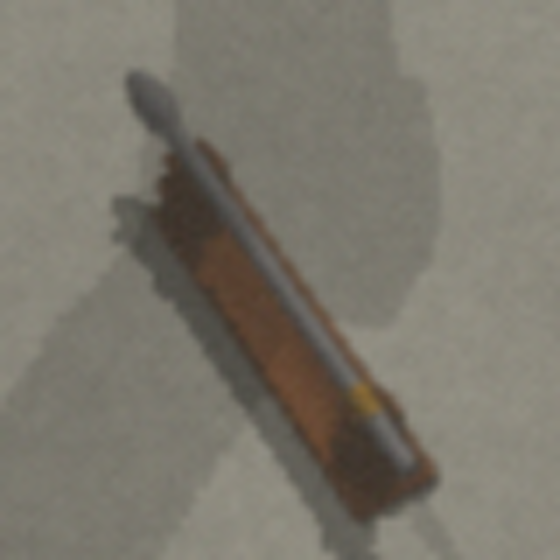

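```bash
python3 - <<'E'
from h import *
for n,(y0,y1,x0,x1) in {"top0":(165,225,180,270),"scene0":(180,245,255,320)}.items():
    a=cv2.imread(f"pics/{n}.png").astype(int)[y0:y1,x0:x1]
    B,G,Rr=a[...,0],a[...,1],a[...,2]
    m=((B-G)>-1).astype(np.uint8)*255
    red=((Rr-G)>50).astype(np.uint8)*255
    br=((Rr-B)>25).astype(np.uint8)*255
    v=np.dstack([m,br,red]); cv2.imwrite(f"pics/m_{n}.png",cv2.resize(v,None,fx=8,fy=8,interpolation=cv2.INTER_NEAREST))
    print(n,a[2,2])
for n,(y0,y1,x0,x1) in {"top0":(145,235,300,360),"scene0":(230,310,165,245)}.items():
    a=cv2.imread(f"pics/{n}.png").astype(int)[y0:y1,x0:x1]
    B,G,Rr=a[...,0],a[...,1],a[...,2]
    m=((B-G)>-2).astype(np.uint8)*255
    br=((Rr-B)>25).astype(np.uint8)*255
    v=np.dstack([m,br,br*0]); cv2.imwrite(f"pics/mb_{n}.png",cv2.resize(v,None,fx=6,fy=6,interpolation=cv2.INTER_NEAREST))
E
```

```text
top0 [131 142 144]
scene0 [125 138 142]
```

View pics/m_top0.png

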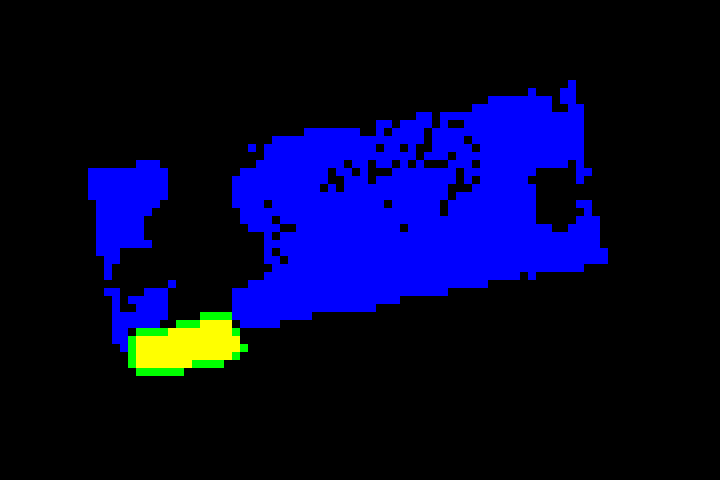

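View pics/m_scene0.png

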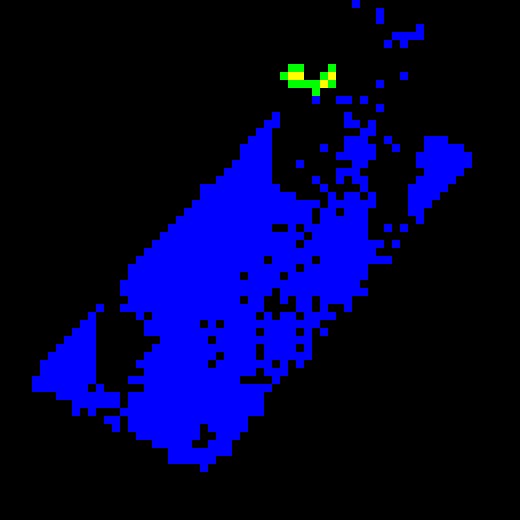

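View pics/mb_top0.png

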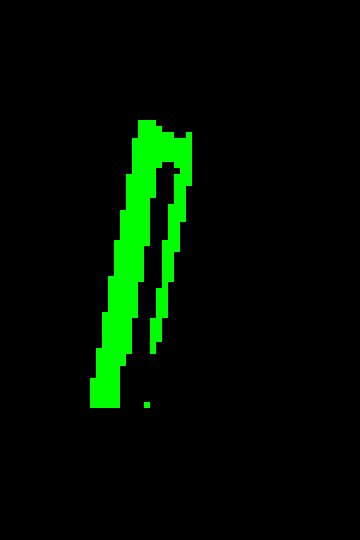

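View pics/mb_scene0.png

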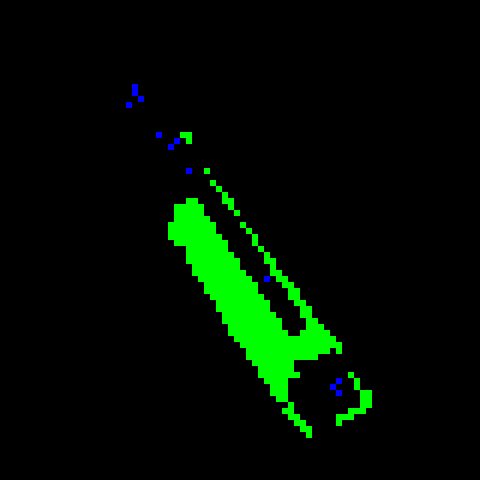

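```bash
cat > meas.py <<'E'
from h import *
from bench import viewer
np.set_printoptions(precision=4,suppress=True)
s=viewer.get_calibration("scene");t=viewer.get_calibration("top")
def up(u,k,o): return (np.array(u,float)+.5)/k-.5+np.array(o)
tt=up([239,93],6,(290,145));tb=up([178,480],6,(290,145))
st=up([411,472],7,(165,230));sb=up([130,70],7,(165,230))
for a,b in((tt,st),(tb,sb)):
    print("bomb",onz(t,a,.042)[0],onz(s,b,.042)[0],tri(t,a,s,b))
P=onz(t,[tt,tb],.042);print("len",np.linalg.norm(P[0]-P[1]),"yaw",np.degrees(np.arctan2(*(P[0]-P[1])[1::-1])))
P=onz(s,[st,sb],.042);print("len",np.linalg.norm(P[0]-P[1]),"yaw",np.degrees(np.arctan2(*(P[0]-P[1])[1::-1])))
def lilac(n,y0,y1,x0,x1):
    a=cv2.imread(f"pics/{n}.png").astype(int)
    m=((a[...,0]-a[...,1])>-1)
    k=np.zeros_like(m);k[y0:y1,x0:x1]=m[y0:y1,x0:x1];return k
def fit(c,uv,z):
    P=onz(c,uv,z)[:,:2].astype(np.float32)
    vx,vy,x,y=cv2.fitLine(P,cv2.DIST_HUBER,0,.001,.001).ravel()
    if vy<0:vx,vy=-vx,-vy
    r=np.abs((P-[x,y])@[-vy,vx]);return np.array([x,y]),np.array([vx,vy]),r.max()
m=lilac("top0",165,225,180,270)
E1=np.array([[u,np.where(m[:,u])[0].max()+.5] for u in range(212,253)])
print("top y+35 edge",fit(t,E1,.008),"yaw",)
E2=np.array([[np.where(m[v])[0].max()+.5,v] for v in list(range(177,184))+list(range(193,198))])
print("top x-85 edge",fit(t,E2,.008))
E3=np.array([[np.where(m[v])[0].min()-.5,v] for v in range(187,206)])
print("top x160 edge",fit(t,E3,.008))
m=lilac("scene0",180,245,255,320)
F1=np.array([[np.where(m[v])[0].min()-.5,v] for v in range(197,227)])
print("scene y+35",fit(s,F1,.008))
E
python3 meas.py
```

```text
bomb [ 0.6674 -0.3261  0.042 ] [ 0.6655 -0.3268  0.042 ] (array([ 0.6667, -0.3266,  0.0431]), np.float64(0.0016880507706273577))
bomb [ 0.4239 -0.2803  0.042 ] [ 0.4182 -0.276   0.042 ] (array([ 0.4238, -0.2792,  0.0493]), np.float64(6.659994372336469e-05))
len 0.24780840212956745 yaw -10.668087643753344
len 0.25249849146394426 yaw -11.59587060864679
top y+35 edge (array([0.5174, 0.0472], dtype=float32), array([-0.1689,  0.9856], dtype=float32), np.float32(0.002789245)) yaw
top x-85 edge (array([ 0.5774, -0.0355], dtype=float32), array([0.9892, 0.1467], dtype=float32), np.float32(0.0019582831))
top x160 edge (array([0.5325, 0.1987], dtype=float32), array([0.9848, 0.1735], dtype=float32), np.float32(0.029046988))
scene y+35 (array([0.5126, 0.0668], dtype=float32), array([-0.1589,  0.9873], dtype=float32), np.float32(0.009584397))
```

```bash
cat > meas2.py <<'E'
from meas import *
print('----')
ex=np.array([-.166,.986]);ex/=np.linalg.norm(ex);ey=np.array([-ex[1],ex[0]])
for n,c,z,uv in (("s -85,+35",s,.008,up([95,515],5,(240,125))),("s -85,-60",s,.008,up([205,572],5,(240,125))),("s 160,-60",s,.008,up([373,375],5,(240,125))),
  ("t -85,-60",t,.008,up([580,85],8,(180,165))),("t -85,35",t,.008,up([612,265],8,(180,165))),("t 160,-60",t,.008,up([82,158],8,(180,165)))):
    P=onz(c,uv,z)[0][:2]; sgn=[float(q) for q in n.split()[1].split(',')]
    print(n,P,"origin est",P-ex*sgn[0]/1000-ey*sgn[1]/1000)
P0=None
def redc(n,y0,y1,x0,x1):
    a=cv2.imread(f"pics/{n}.png").astype(int)[y0:y1,x0:x1];m=((a[...,2]-a[...,1])>40)
    v,u=np.where(m);return np.array([u.mean()+x0,v.mean()+y0])
g=tri(t,redc("top0",165,225,180,270),s,redc("scene0",130,152,270,296));print("grip",g)
# stop disc and notch rear in top
print("stop front face top",onz(t,up([150,265],8,(180,165)),.05))
print("rear notch top/scene",onz(t,up([553,190],8,(180,165)),.05),onz(s,up([152,470],5,(240,125)),.05))
pd=redc("scene0",186,194,288,300);print("pad",pd,onz(s,pd,.068))
E
python3 meas2.py | sed -n '/----/,$p'
```

```text
----
s -85,+35 [ 0.5344 -0.0448] origin est [0.5548 0.0449]
s -85,-60 [ 0.6228 -0.0301] origin est [0.5495 0.0438]
s 160,-60 [0.5855 0.2054] origin est [0.5529 0.0377]
t -85,-60 [ 0.6187 -0.0314] origin est [0.5454 0.0425]
t -85,35 [ 0.5313 -0.0454] origin est [0.5517 0.0442]
t 160,-60 [0.587  0.2089] origin est [0.5544 0.0411]
grip (array([0.4826, 0.1288, 0.261 ]), np.float64(0.001815100320508714))
stop front face top [[0.5315 0.1708 0.05  ]]
rear notch top/scene [[ 0.5637 -0.0182  0.05  ]] [[ 0.5594 -0.016   0.05  ]]
pad [293.5  189.25] [[0.532  0.1399 0.068 ]]
```

```bash
cat >> h.py <<'E'
np.set_printoptions(precision=4,suppress=True)
O=np.array([.552,.0425]);YAW=99.2
def set_yaw(y):
    global YAW,ex,ey
    YAW=y;a=np.radians(y);ex=np.array([np.cos(a),np.sin(a)]);ey=np.array([-np.sin(a),np.cos(a)])
set_yaw(99.2)
def W(x,y,z): # cradle mm -> world
    return np.r_[O+ex*x/1000+ey*y/1000,z/1000]
def down(jaw_deg): # tool down, tool x at jaw_deg
    return (R.from_euler('z',jaw_deg,degrees=True)*R.from_euler('x',180,degrees=True)).as_quat()
E
python3 - <<'E'
from h import *
from bench import manip
for j in (-100.9,79.1):
    for p,a in (((.52,-.298,.023),j),((.52,-.298,.12),j),(W(-80,0,130),j+110.1),(W(-25,0,31),j+110.1),(W(95,60,270),j+110.1),(W(95,95,150),j+110.1),(W(95,60,270),j+20),(W(95,95,150),j+20)):
        q=manip.solve_ik(np.array(p),down(a)); print(j,p,q)
E
```

```text
-100.9 (0.52, -0.298, 0.023) [ 0.7235  0.6656 -0.3275  1.8103  0.3075  0.7157 -1.5339]
-100.9 (0.52, -0.298, 0.12) [ 0.7742  0.5308 -0.3925  1.7713  0.252   0.8891 -1.4905]
-100.9 [ 0.5648 -0.0365  0.13  ] [ 0.7246  0.6292 -0.9477  1.8368  0.606   0.9957 -0.3195]
-100.9 [0.556  0.0178 0.031 ] [ 0.5547  0.7502 -0.839   1.9059  0.7532  0.8355 -0.5297]
-100.9 [0.4776 0.1267 0.27  ] [ 0.8049  0.5374 -1.4664  1.8648  0.563   1.2661 -0.6711]
-100.9 [0.443  0.1211 0.15  ] [ 0.6443  0.4939 -1.18    2.0696  0.568   0.9524 -0.6828]
-100.9 [0.4776 0.1267 0.27  ] [ 0.6387  0.3132 -1.1262  1.8676  0.3091  1.1539 -2.0085]
-100.9 [0.443  0.1211 0.15  ] [ 0.6417  0.4912 -1.1759  2.0696  0.5645  0.9506 -2.2522]
79.1 (0.52, -0.298, 0.023) [ 1.0875  0.8295 -0.8502  1.7978  0.7907  0.8942  1.2483]
79.1 (0.52, -0.298, 0.12) [ 1.1479  0.7015 -0.9412  1.7588  0.6548  1.0285  1.3421]
79.1 [ 0.5648 -0.0365  0.13  ] [-0.5773  0.5487  0.7807  1.8805 -0.4831  0.911  -2.5455]
79.1 [0.556  0.0178 0.031 ] [-0.7488  0.7883  0.9028  1.9495 -0.8463  0.8381 -2.3534]
79.1 [0.4776 0.1267 0.27  ] [ 0.801   0.5232 -1.4514  1.8649  0.5486  1.2577  2.4839]
79.1 [0.443  0.1211 0.15  ] [ 0.7067  0.578  -1.293   2.0685  0.6691  1.0105  2.3684]
79.1 [0.4776 0.1267 0.27  ] [ 0.7349  0.3962 -1.287   1.8659  0.4105  1.19    1.0395]
79.1 [0.443  0.1211 0.15  ] [ 0.5236  0.399  -1.0012  2.0721  0.4332  0.8937  1.0078]
```

```bash
python3 - <<'E'
from h import *
from bench import manip,effector,viewer
p=np.array([.52,-.2982]);q=down(-100.9)
manip.move_pose(np.r_[p,.15],q)
print(manip.current_tool_pos(),manip.current_force(),manip.current_clock())
manip.servo_line(np.r_[p,.06],vel=.12)
print(manip.current_tool_pos(),manip.current_tcp_rot(),q,manip.current_clock())
for n in("top","scene"): cv2.imwrite(f"pics/{n}1.png",viewer.get_image(n)[:,:,::-1])
a=cv2.imread("pics/top1.png")[145:235,280:370];b=cv2.imread("pics/scene1.png")[190:310,150:250]
cv2.imwrite("pics/c1.png",np.hstack([cv2.resize(a,(400,400),interpolation=cv2.INTER_CUBIC),cv2.resize(b,(333,400),interpolation=cv2.INTER_CUBIC)]))
E
```

```text
[ 0.5195 -0.2997  0.1501] [-0.7898  0.0395  0.1923] 1.5583
[ 0.5206 -0.2984  0.0606] [-0.6367  0.7711 -0.0005  0.0003] [ 0.6368 -0.7711 -0.      0.    ] 2.4583
```

View pics/c1.png

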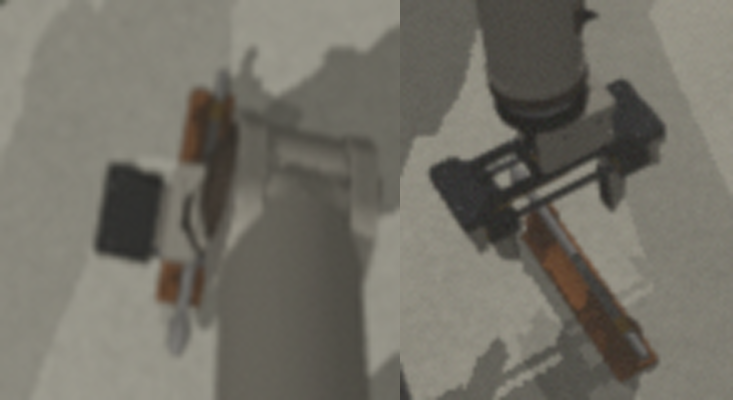

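The jaws straddle the rest evenly, with the tube between them. The bulb is at (178,330) and the mouth at (222,80) in the left crop. Descending to grasp.

```bash
python3 - <<'E'
from h import *
from bench import manip,effector,viewer
p=np.array([.52,-.2982])
manip.servo_line(np.r_[p,.0232],vel=.06)
print(manip.current_tool_pos(),manip.current_force())
effector.close(f_grip=12)
print(manip.current_finger_gap(),manip.current_force(),manip.current_tool_pos())
manip.servo_line(np.r_[p,.16],vel=.12)
print(manip.current_finger_gap(),manip.current_force(),manip.current_tool_pos(),manip.current_clock())
for n in("top","scene"): cv2.imwrite(f"pics/{n}2.png",viewer.get_image(n)[:,:,::-1])
a=cv2.imread("pics/top2.png")[145:235,280:370];b=cv2.imread("pics/scene2.png")[170:290,150:250]
cv2.imwrite("pics/c2.png",np.hstack([cv2.resize(a,(400,400),interpolation=cv2.INTER_CUBIC),cv2.resize(b,(400,480),interpolation=cv2.INTER_CUBIC)[:400]]))
E
```

```text
[ 0.5201 -0.2981  0.0231] [ 0.6254 -0.0738  0.8788]
0.00945151093861018 [0.2936 0.6822 0.5748] [ 0.5201 -0.2979  0.0232]
0.009462224801067417 [ 0.3016 -0.4514 -0.9034] [ 0.5194 -0.2979  0.1591] 5.8583
```

View pics/c2.png

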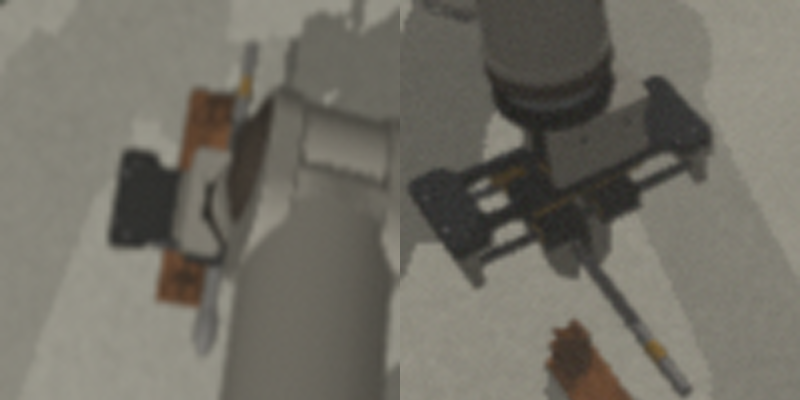

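```bash
python3 - <<'E'
from h import *
from bench import manip,viewer
s=viewer.get_calibration("scene");t=viewer.get_calibration("top")
up=lambda u,k,o:(np.array(u,float)+.5)/k-.5+np.array(o)
T=tri(t,up([252,41],4.444,(280,145)),s,up([288,393],4,(150,170)));B=tri(t,up([245,87],4.444,(280,145)),s,up([255,350],4,(150,170)))
print(T,B); tcp=manip.current_tool_pos(); r=R.from_quat(manip.current_tcp_rot())
print("in tool",r.inv().apply(T[0]-tcp),r.inv().apply(B[0]-tcp))
E
```

```text
(array([ 0.6669, -0.3261,  0.1781]), np.float64(0.0009877134439566755)) (array([ 0.6293, -0.3194,  0.1821]), np.float64(0.0010597784849953372))
in tool [-0.0002 -0.1501 -0.0194] [ 0.0004 -0.112  -0.0234]
```

```bash
python3 - <<'E'
from h import *
from bench import manip,viewer
print(W(-130,0,220))
manip.servo_line(np.array([.52,-.2982,.22]),vel=.15)
manip.move_pose(W(-130,0,220),down(9.2))
print(manip.current_tool_pos(),manip.current_q(),manip.current_finger_gap(),manip.current_clock())
for n in("top","scene"): cv2.imwrite(f"pics/{n}3.png",viewer.get_image(n)[:,:,::-1])
a=cv2.imread("pics/top3.png");b=cv2.imread("pics/scene3.png")
cv2.imwrite("pics/c3.png",cv2.resize(np.hstack([a[80:380,150:430],b[60:360,120:400]]),(800,429)))
E
```

```text
[ 0.5728 -0.0858  0.22  ]
[ 0.5723 -0.0868  0.2192] [ 0.7641  0.4875 -0.8734  1.731   0.4107  1.1188 -0.0783] 0.00944306018985459 7.75
```

View pics/c3.png

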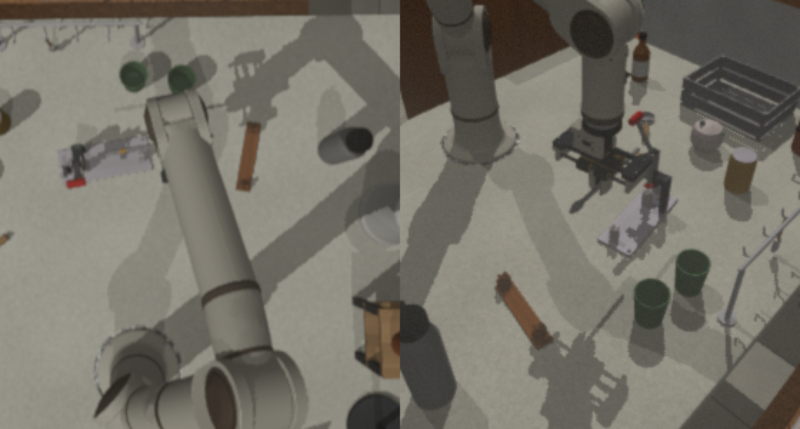

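The arm's elbow is to the right, and the tube is held with its mouth pointing to the clamp (band at (122,152) in the left half). The clamp is clear at (75,165). Descending to insertion height behind the clamp.

```bash
python3 - <<'E'
from h import *
from bench import manip,viewer
manip.servo_line(W(-87,0,110),vel=.15)
manip.servo_line(W(-87,0,39),vel=.1)
manip.sleep(.1)
p=manip.current_tool_pos();d=p[:2]-O
print("cradle mm",1000*d@ex,1000*d@ey,p[2]*1000,manip.current_force(),manip.current_clock())
for n in("top","scene"): cv2.imwrite(f"pics/{n}4.png",viewer.get_image(n)[:,:,::-1])
a=cv2.imread("pics/top4.png");b=cv2.imread("pics/scene4.png")
cv2.imwrite("pics/c4.png",np.hstack([cv2.resize(a[160:230,180:250],(400,400),interpolation=cv2.INTER_CUBIC),cv2.resize(b[160:240,255:335],(400,400),interpolation=cv2.INTER_CUBIC)]))
E
```

```text
cradle mm -87.04165916604629 -0.707473874810745 39.73964017585116 [-0.1197  0.5157 -0.7587] 9.7417
```

View pics/c4.png

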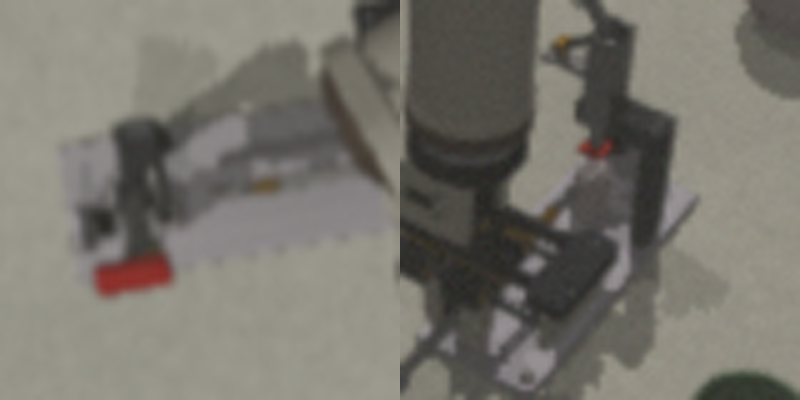

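```bash
python3 - <<'E'
from h import *
from bench import viewer
s=viewer.get_calibration("scene");t=viewer.get_calibration("top")
def band(n,y0,y1,x0,x1):
    a=cv2.imread(f"pics/{n}.png").astype(int)[y0:y1,x0:x1];m=((a[...,2]-a[...,0])>35)
    v,u=np.where(m);print(n,len(u));return np.array([u.mean()+x0,v.mean()+y0])
bt=band("top4",185,200,215,240);bs=band("scene4",198,210,277,290)
P,e=tri(t,bt,s,bs);d=P[:2]-O;print(bt,bs,P,e,1000*d@ex,1000*d@ey)
# project the expected features in both views and mark
for n,c,(y0,x0) in(("top4",t,(160,180)),("scene4",s,(160,255))):
    im=cv2.imread(f"pics/{n}.png")[y0:y0+80,x0:x0+80];im=cv2.resize(im,(400,400),interpolation=cv2.INTER_CUBIC)
    for p,col in((W(-62,0,50),(0,255,0)),(W(83,0,50),(0,255,0)),(W(125,0,50),(255,255,0)),(W(63,0,58.5),(255,0,255)),(W(85,10,66),(0,255,255)),(W(-85,35,8),(255,0,0)),(W(160,-60,8),(255,0,0)),(W(160,35,8),(255,0,0)),(W(-85,-60,8),(255,0,0)),(W(81,-55,117),(0,128,255)),(W(81,14,117),(0,128,255))):
        u=(proj(c,p)[0]-[x0,y0]+.5)*5-.5
        cv2.circle(im,tuple(int(k) for k in u),3,col,1)
    cv2.imwrite(f"pics/ov_{n}.png",im)
cv2.imwrite("pics/ov4.png",np.hstack([cv2.imread("pics/ov_top4.png"),cv2.imread("pics/ov_scene4.png")]))
E
```

```text
top4 3
scene4 1
[226. 192.] [285. 202.] [0.5512 0.0673 0.0659] 0.00391557971448841 24.58937411620356 -3.1531618214699684
```

View pics/ov4.png

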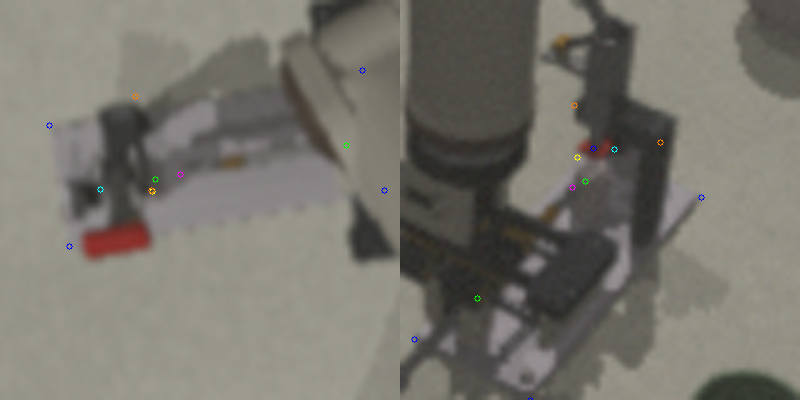

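```bash
python3 - <<'E'
from h import *
from bench import viewer
s=viewer.get_calibration("scene");t=viewer.get_calibration("top")
print("pad -x face bottom corners (y-10,y+10), z66/72", proj(s,[W(85,-10,66),W(85,10,66),W(85,-10,72),W(85,10,72),W(105,-10,66)]))
a=cv2.imread("pics/scene0.png").astype(int)[184:198,285:304]
print("R-G\n",(a[...,2]-a[...,1]))
print("band pred",proj(s,W(25,-.7,58.5)),proj(t,W(25,-.7,58.5)))
for n,(y0,y1,x0,x1) in (("scene4",(195,212,274,292)),("top4",(187,198,216,236))):
    a=cv2.imread(f"pics/{n}.png").astype(int)[y0:y1,x0:x1];print(n,"\n",(a[...,2]-a[...,0]))
E
```

```text
pad -x face bottom corners (y-10,y+10), z66/72 [[294.8203 193.3437]
 [290.0434 191.1755]
 [294.9636 192.1081]
 [290.1712 189.941 ]
 [297.5946 190.3312]]
R-G
 [[ 3  4  2  3  2  2  4 -1  0  2  1  0 -1  0  0  0  2  1  2]
 [ 3  2  4  4  0  2  2  1  3  0  3  0  1  2 -1  2  1  1  1]
 [ 3  4  3  2  3  1  0  1  2  2  5  2 -1  1  2 -2 -2 -1  1]
 [ 5  3  3  4  2  4  6  8  3  0  7 13  4  2  0 -1 -2 -1  0]
 [ 2  2  3  2  5 10 29 39 11  6 20 39 18  1  1 -1  1  2  1]
 [ 4  4  4  3  6 22 54 54 22 19 40 55 20  4  0 -1  1  2  1]
 [ 4  3  3  4  4 10 22 29 28 37 53 30  5  1  3  1  1  4  1]
 [ 3  2  2  4  0  6  7 16 21 23 22 10  5  3  2  2  1  1  4]
 [ 2  2  5  1  5  5  6  9  9 14 12  6  2  3  3  2  2 -1 -1]
 [ 5  2  4  3  4  7  8  7  5  7  9  6  3  2  4  0  2  3  1]
 [ 3  2  4  4  6  4  6  6  8  7  7  4  2  2  2  1  0  0  0]
 [ 5  1  3  6  4  5  3  3  6  3  6  5  5  4  3  4  2  2  2]
 [ 2  3  7  7  5  7  4  4  5  7  4  4  2  2  3  3  3  0  0]
 [ 5  6  6  5  4  3  4  4  4  5  4  3  3  4  1  3  3  2  3]]
band pred [[283.7677 203.2036]] [[225.7744 192.4651]]
scene4 
 [[ 1  0  7 12 12 15 16 15 16 16 16 14 
[... 932 characters left out ...]
top4 
 [[ 3  3  3  3  5  5  3  4  4  4  3  3  3  3  3  3  4  3  3  3]
 [ 3  4  3  4  4  4  4  3  3  3  3  3  3  3  4  3  4  3  4  3]
 [ 3  3  3  3  4  3  4  3  3  4  4  5  5  3  4  4  4  4  4  5]
 [ 3  4  3  2  3  3  4  4  6  8 10 11  9  5  4  5  5  5  6  5]
 [ 3  3  4  3  3  4  3  6 12 19 26 27 20  8  5  5  5  4  6  6]
 [ 4  4  4  5  4  5  5  8 24 36 41 37 24  9  5  6  4  5  3  4]
 [ 4  6  5  5  5  5  3  7 20 29 27 22 14  6  4  4  3  4  3  3]
 [ 4  5  5  4  4  4  4  5  9 10  9  8  6  4  5  3  3  3  3  3]
 [ 3  4  4  4  3  4  4  3  4  4  4  4  4  4  3  3  3  3  3  4]
 [ 4  4  4  4  3  4  2  4  3  4  3  4  3  3  4  3  4  4  3  2]
 [ 3  3  4  3  3  3  4  3  3  3  4  4  3  3  3  3  3  4  4  4]]
```

```bash
python3 - <<'E'
import cv2
b=cv2.imread("pics/scene4.png")[175:215,265:315];cv2.imwrite("pics/c4b.png",cv2.resize(b,(750,600),interpolation=cv2.INTER_CUBIC))
E
```

```text
(no output)
```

View pics/c4b.png

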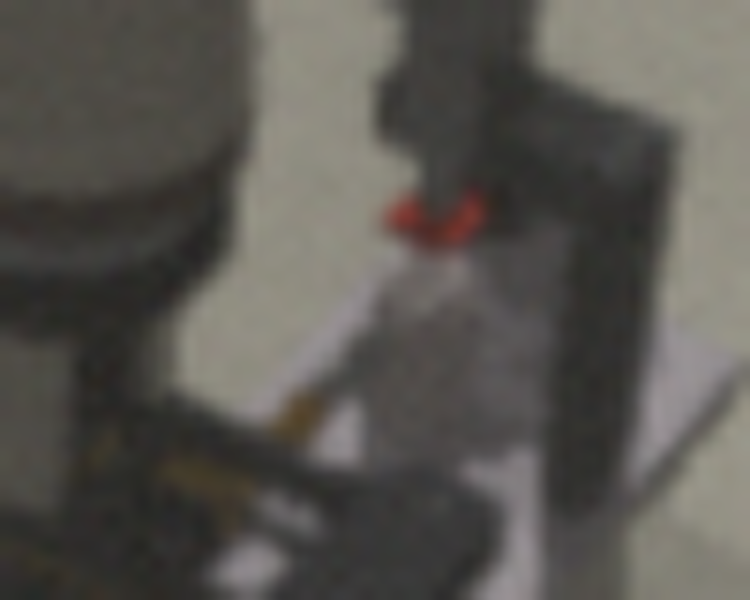

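Measured against the predicted points, the brass band (284.7,202.7) and the red pad (293,189) agree to within 1–2 px. The mouth sits just behind the front notch, in line with it. Now advancing under the pad in short steps while watching the force.

```bash
cat >> h.py <<'E'
def loc(p): d=p[:2]-O; return np.array([d@ex*1000,d@ey*1000,p[2]*1000])
def lf(f): return np.array([f[:2]@ex,f[:2]@ey,f[2]])
E
python3 - <<'E'
from h import *
from bench import manip,viewer
manip.servo_line(W(-87,.5,38.2),vel=.05); manip.sleep(.3)
f0=lf(manip.current_force());print(loc(manip.current_tool_pos()),f0)
for x in range(-80,-32,8):
    manip.servo_line(W(x,.5,38.2),vel=.06)
    f=lf(manip.current_force());print(x,loc(manip.current_tool_pos()),f)
    if abs(f-f0).max()>4: print("STOP");break
print(manip.current_clock())
for n in("top","scene"): cv2.imwrite(f"pics/{n}5.png",viewer.get_image(n)[:,:,::-1])
a=cv2.imread("pics/top5.png");b=cv2.imread("pics/scene5.png")
cv2.imwrite("pics/c5.png",np.hstack([cv2.resize(a[165:215,180:230],(400,400),interpolation=cv2.INTER_CUBIC),cv2.resize(b[170:220,270:320],(400,400),interpolation=cv2.INTER_CUBIC)]))
E
```

```text
[-86.9957   0.4786  38.2143] [ 0.9944 -0.5017  0.1126]
-80 [-79.0612   0.467   38.2647] [ 0.439  -0.3318  0.029 ]
-72 [-77.3096   0.5991  38.1747] [-10.8891  -0.7454  -0.894 ]
STOP
10.9417
```

View pics/c5.png

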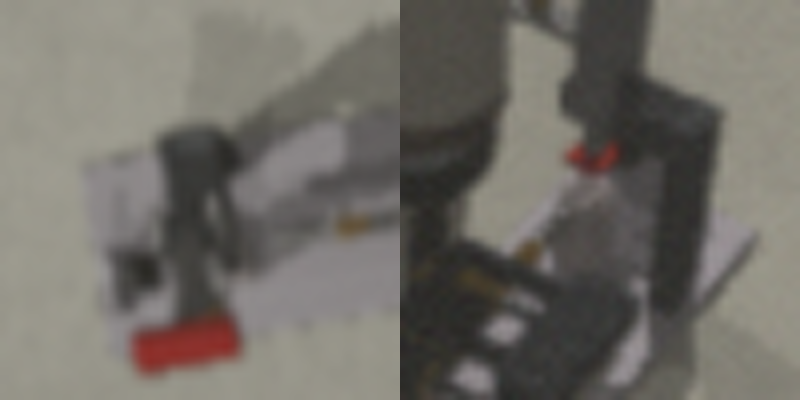

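The force came at TCP x = −77: the 19 mm wide fingers met the rear notch post (x = −69), not the tube. I'll back off and bring the tube in from the open +y side, with the fingers ahead of the rear notch.

```bash
python3 - <<'E'
from h import *
from bench import manip,viewer
manip.servo_line(W(-90,.5,38.2),vel=.06)
manip.servo_line(W(-90,.5,110),vel=.12)
manip.servo_line(W(-60,90,110),vel=.15)
manip.servo_line(W(-36,90,39),vel=.1); manip.sleep(.2)
print(loc(manip.current_tool_pos()),lf(manip.current_force()),manip.current_finger_gap(),manip.current_clock())
for n in("top","scene"): cv2.imwrite(f"pics/{n}6.png",viewer.get_image(n)[:,:,::-1])
a=cv2.imread("pics/top6.png");b=cv2.imread("pics/scene6.png")
cv2.imwrite("pics/c6.png",np.hstack([cv2.resize(a[165:235,180:250],(400,400),interpolation=cv2.INTER_CUBIC),cv2.resize(b[150:230,250:330],(400,400),interpolation=cv2.INTER_CUBIC)]))
E
```

```text
[-36.4591  89.5285  39.5361] [-0.1179 -0.4861 -1.1455] 0.009442494270633334 14.125
```

View pics/c6.png

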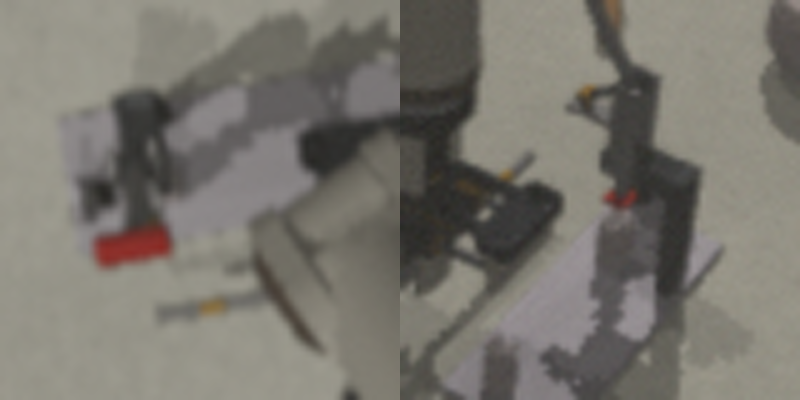

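```bash
python3 - <<'E'
from h import *
from bench import manip,viewer
s=viewer.get_calibration("scene");t=viewer.get_calibration("top")
up=lambda u,k,o:(np.array(u,float)+.5)/k-.5+np.array(o)
a=up([155,315],5.714,(180,165));b=up([134,152],5,(250,150));P,e=tri(t,a,s,b);print("tip",loc(P),e)
P2,e2=tri(t,up([212,307],5.714,(180,165)),s,up([107,175],5,(250,150)));print("band",loc(P2),e2)
# yaw from top only: dark pixel band axis
q=onz(t,[a,up([262,298],5.714,(180,165))],.058);v=q[0]-q[1];print("tube yaw",np.degrees(np.arctan2(v[1],v[0])))
# stop disc in top, dark
for nm,u in(("stopface",(112,198)),("stop left",(80,200)),("head -x edge top",(172,185))):
    print(nm,loc(onz(t,up(u,5.714,(180,165)),.055)[0]))
E
python3 - <<'E'
import cv2
a=cv2.imread("pics/top6.png")[178:228,185:235]
cv2.imwrite("pics/c6b.png",cv2.resize(a,(600,600),interpolation=cv2.INTER_CUBIC))
E
```

```text
tip [111.6841  86.276   62.8714] 0.0017560020803782347
band [74.6876 87.3002 65.5074] 0.0029406275903582054
tube yaw 98.09990721812123
stopface [127.0287   6.5432  55.    ]
stop left [147.7813   4.169   55.    ]
head -x edge top [87.0961  5.0242 55.    ]
```

View pics/c6b.png

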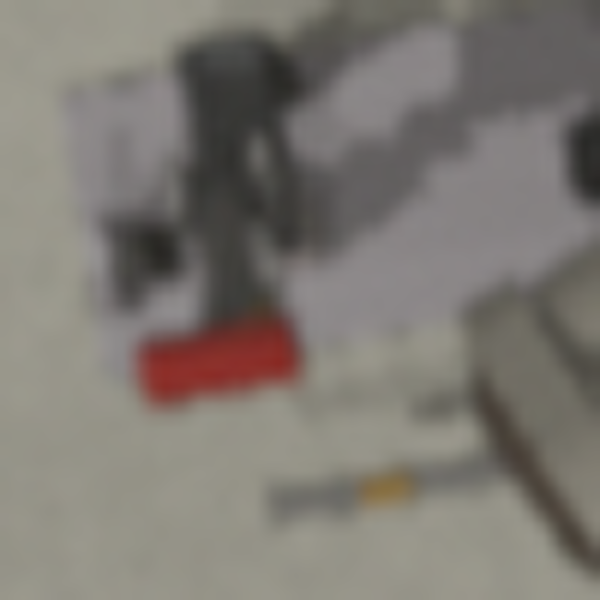

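```bash
python3 - <<'E'
from h import *
from bench import manip,viewer
s=viewer.get_calibration("scene")
print("tip residual scene", np.array([250+134.5/5-.5,150+152.5/5-.5])-proj(s,W(113.5,89.5,58.3))[0])
manip.servo_line(W(-36,88,38.2),vel=.05);manip.sleep(.2);f0=lf(manip.current_force());print(loc(manip.current_tool_pos()),f0)
for y in (60,40,25,18,12,6,0):
    manip.servo_line(W(-36,y,38.2),vel=.06)
    f=lf(manip.current_force());print(y,loc(manip.current_tool_pos()),f-f0)
    if abs(f-f0).max()>3: print("STOP");break
print(manip.current_clock(),manip.current_finger_gap())
for n in("top","scene"): cv2.imwrite(f"pics/{n}7.png",viewer.get_image(n)[:,:,::-1])
a=cv2.imread("pics/top7.png");b=cv2.imread("pics/scene7.png")
cv2.imwrite("pics/c7.png",np.hstack([cv2.resize(a[178:218,185:225],(400,400),interpolation=cv2.INTER_CUBIC),cv2.resize(b[165:215,265:315],(400,400),interpolation=cv2.INTER_CUBIC)]))
E
```

```text
tip residual scene [ 0.7594 -0.3641]
[-35.9802  88.0613  38.1754] [ 0.4459  0.418  -0.4126]
60 [-35.8047  60.112   38.0133] [-0.6761  0.2718 -0.8397]
40 [-35.8584  39.7501  38.145 ] [-0.4128 -0.7224 -0.0555]
25 [-35.8288  24.5741  38.1924] [-0.043   0.1405  0.0483]
18 [-35.9203  17.5504  38.2388] [-1.1514 -0.8328 -1.0308]
12 [-35.9507  11.5361  38.2662] [-0.9947 -0.2338  0.3053]
6 [-35.9249   5.4831  38.2648] [-0.0578 -0.2091  0.5955]
0 [-35.9167  -0.4996  38.2716] [-0.656  -0.5983 -0.6708]
17.1917 0.009245867747886641
```

View pics/c7.png

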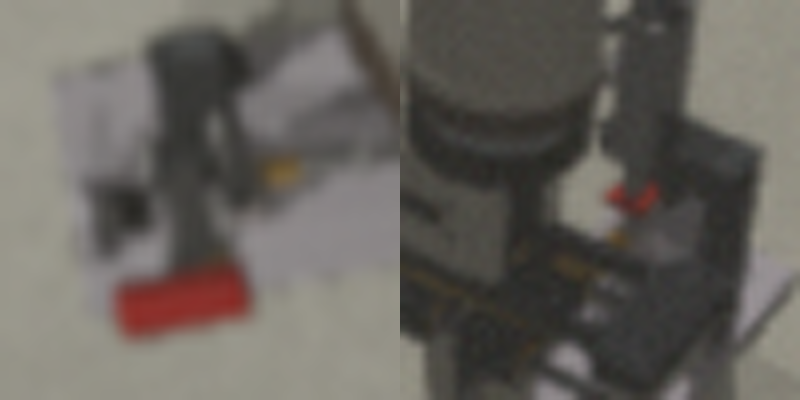

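No contact on the way in. The band is at (283,172) in the left crop, and the tube passes under the pad at (635,195) in the right crop. Lowering into the Vs.

```bash
cat >> h.py <<'E'
def favg(manip,n=6):
    F=[]
    for _ in range(n): F.append(lf(manip.current_force()));manip.sleep(.02)
    return np.mean(F,0)
E
python3 - <<'E'
from h import *
from bench import manip,viewer
f0=favg(manip);print(f0)
for z in (36,34.5,33.5,32.5,31.8,31.2,30.7):
    manip.servo_line(W(-36,0.3,z),vel=.03)
    f=favg(manip)-f0;print(z,loc(manip.current_tool_pos()),f)
    if abs(f).max()>3: print("STOP");break
print(manip.current_clock(),manip.current_finger_gap(),manip.current_wrist_torque())
E
```

```text
[-0.2225  0.17   -0.575 ]
36 [-35.9859   0.3808  35.9504] [ 0.2721 -0.2198 -0.2076]
34.5 [-35.9961   0.3269  34.4947] [ 0.2668 -0.1121  0.2456]
33.5 [-36.0483   0.3695  33.7079] [0.2997 1.5393 4.0613]
STOP
18.4417 0.009506516393849966 [-0.0988  0.2501  0.0184]
```

```bash
python3 - <<'E'
from h import *
from bench import manip,viewer
for y,z in ((1.3,33.5),(2.3,33.5),(2.3,32.5)):
    manip.servo_line(W(-36,y,z),vel=.03)
    f=favg(manip);print(y,z,loc(manip.current_tool_pos()),f,manip.current_wrist_torque())
    if abs(f).max()>6: print("STOP");break
print(manip.current_clock())
E
```

```text
1.3 33.5 [-35.9493   1.3617  33.2883] [-0.1773  0.2486 -0.4794] [ 0.0134 -0.0976  0.0376]
2.3 33.5 [-36.0205   2.2842  33.4825] [-0.0025 -0.0636 -0.6281] [ 0.041  -0.1017 -0.001 ]
2.3 32.5 [-36.0009   2.3086  32.4946] [-0.0636  0.136  -0.6437] [-0.066  -0.0996  0.02  ]
19.4917
```

```bash
python3 - <<'E'
from h import *
from bench import manip,viewer
y=2.3
f0=np.array([-.1,.05,-.6])
for z in (31.9,31.4,30.9,30.5):
    manip.servo_line(W(-36,y,z),vel=.03)
    f=favg(manip)-f0;print(y,z,loc(manip.current_tool_pos()),f,manip.current_wrist_torque())
    if f[2]>1.2:
        if abs(f[1])<.35*f[2] or f[2]>5: break
        y+=np.sign(f[1])*.7
print(manip.current_clock())
E
```

```text
2.3 31.9 [-35.9826   2.3299  31.9057] [-0.0026  0.0601  0.6699] [-0.0559 -0.0082  0.0339]
2.3 31.4 [-36.0121   2.3389  31.6802] [-0.0564  2.2666  5.4604] [-0.0985  0.3774  0.0265]
20.1917
```

```bash
python3 - <<'E'
from h import *
from bench import manip,viewer
manip.servo_line(W(-36,3.0,31.6),vel=.02)
f0=favg(manip);print(loc(manip.current_tool_pos()),f0)
x=-36
for i in range(32):
    x+=1.0 if x<-31 else .5
    manip.servo_line(W(x,3.0,31.6),vel=.02)
    f=favg(manip,4);print(x,loc(manip.current_tool_pos()),f)
    if f[0]-f0[0]<-1.6: print("contact");break
    if abs(f-f0).max()>4: print("STOP");break
print(manip.current_clock())
E
```

```text
[-35.9834   3.0498  31.3579] [-0.0602  0.084  -0.3696]
-35.0 [-34.8805   3.0312  31.5372] [ 0.1255 -0.0861 -0.1683]
-34.0 [-33.92     3.0022  31.5887] [-0.2107  0.1534 -0.3343]
-33.0 [-32.9122   2.9683  31.6094] [ 0.2192 -0.0259 -0.3849]
-32.0 [-31.955    3.0047  31.5974] [ 0.0463  0.1482 -0.0416]
-31.0 [-30.9397   2.985   31.6223] [-0.0133 -0.123  -0.5145]
-30.5 [-30.4362   3.0181  31.6   ] [-0.25    0.1904  0.0134]
-30.0 [-29.9516   2.9947  31.5986] [ 0.0419 -0.0802 -0.7149]
-29.5 [-29.4303   2.979   31.5999] [ 0.3048 -0.1437 -0.3213]
-29.0 [-28.9615   2.9859  31.6209] [ 0.3581  0.6492 -0.3272]
-28.5 [-28.4764   2.985   31.596 ] [0.0223 0.4935 0.2344]
-28.0 [-27.9601   3.004   31.6211] [-0.0635 -0.2973 -0.429 ]
-27.5 [-27.4382   2.9992  31.593 ] [ 0.1436  0.196  -0.5717]
-27.0 [-26.9549   2.9834  31.6077] [ 0.0524 -0.0325 -0.6029]
-26.5 [-26.4974   2.9821  31.6197] [-0.0981  0.3452 -0.775 ]
-26.0 [-25.9481   2.9845  31.6149] [-0.2092  0.2383 -0.0999]
-25.5 [-25.4424   2.9981  31.6028] [-0.1866  0.1463 -0.3895]
-25.0 [-24.9582   2.9947  31.6091] [ 0.0235  0.0622 -0.4024]
-24.5 [-24.4874   2.9883  31.6029] [-0.0267  0.2102  0.0832]
-24.0 [-23.9613   2.969   31.6326] [ 0.4699  0.3584 -0.32  ]
-23.5 [-23.4156   2.9778  31.6089] [ 0.2193  0.2628 -0.0903]
-23.0 [-22.9149   2.9687  31.5985] [ 0.1766 -0.3037 -0.3664]
-22.5 [-22.4584   3.0246  31.5828] [ 0.6373  0.2843 -0.354 ]
-22.0 [-21.9202   3.0096  31.5923] [ 0.3073 -0.3136 -0.5019]
-21.5 [-21.4383   2.9788  31.6198] [ 0.2315 -0.1537 -0.8638]
-21.0 [-21.0701   3.0079  31.5928] [-0.3099 -0.3395 -0.4419]
-20.5 [-20.7961   3.023   31.5862] [-1.1204  0.4783 -0.3096]
-20.0 [-20.381    3.0293  31.5743] [-2.3993  0.3683 -0.3061]
contact
29.0917
```

The stop contact shows the right stiffness (about 3 N/mm). Easing off the compression, releasing, and checking.

```bash
python3 - <<'E'
from h import *
from bench import manip,effector,viewer
manip.servo_line(W(-21.1,3.0,31.4),vel=.02)
print(favg(manip,4),loc(manip.current_tool_pos()))
effector.open_jaws()
print(manip.current_finger_gap(),manip.current_clock())
manip.servo_line(W(-21.1,3.0,130),vel=.2)
manip.servo_line(W(-60,3.0,260),vel=.25)
manip.move_pose(W(-160,60,300),down(9.2))
for n in("top","scene"): cv2.imwrite(f"pics/{n}8.png",viewer.get_image(n)[:,:,::-1])
a=cv2.imread("pics/top8.png");b=cv2.imread("pics/scene8.png")
cv2.imwrite("pics/c8.png",np.hstack([cv2.resize(a[165:225,180:240],(400,400),interpolation=cv2.INTER_CUBIC),cv2.resize(b[145:245,245:345],(400,400),interpolation=cv2.INTER_CUBIC)]))
print(manip.current_clock())
E
```

```text
[-0.7249  0.2895 -0.1315] [-20.8455   2.9833  31.4165]
0.09174601250038605 30.7583
32.75
```

View pics/c8.png

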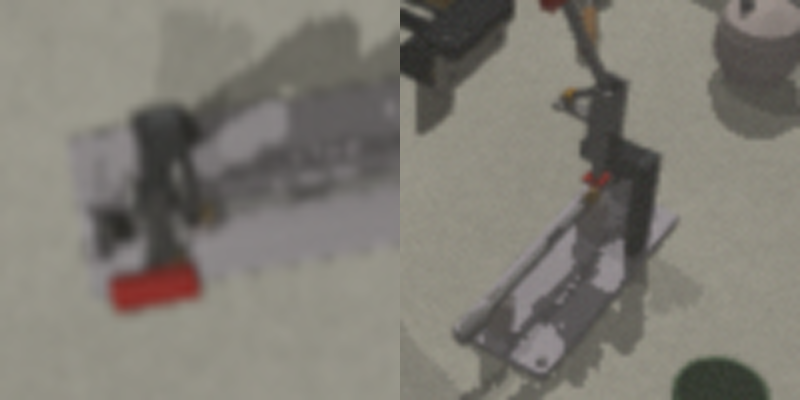

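The bombilla lies in both Vs with its mouth under the pad at the stop. In the crops the bulb is at (458,333) and the red pad at (597,180). Now locating the grip again and pushing the handle.

```bash
cat >> h.py <<'E'
O=O+ey*.003+ex*.002
def grip_tip(th,x=95,off=10): # TCP over grip
    return W(x,95*np.cos(th),173+95*np.sin(th)+off)
E
python3 - <<'E'
from h import *
from bench import manip,viewer
s=viewer.get_calibration("scene");t=viewer.get_calibration("top")
def redc(n,y0,y1,x0,x1):
    a=cv2.imread(f"pics/{n}.png").astype(int)[y0:y1,x0:x1];m=((a[...,2]-a[...,1])>35)
    v,u=np.where(m);return np.array([u.mean()+x0,v.mean()+y0])
g,e=tri(t,redc("top8",195,220,190,215),s,redc("scene0",130,152,270,296));l=loc(g);print(l,e,np.hypot(l[1],l[2]-173),np.arctan2(l[2]-173,l[1]))
# horizontal extents of the red grip from the top: both edges of blob at z~258
a=cv2.imread("pics/top8.png").astype(int)[195:220,190:215];v,u=np.where((a[...,2]-a[...,1])>35)
c=cv2.minAreaRect(np.c_[u+190,v+195].astype(np.float32));print(c,loc(onz(t,c[0],.258)[0]))
for nm,p in(("bulb end",(58,333)),): print(nm,loc(onz(s,(np.array(p)+.5)/4-.5+[245,145],.05)[0]))
for j in(9.2,-80.8,99.2):
  print(j,manip.solve_ik(grip_tip(1.04,off=35),down(j)),manip.solve_ik(grip_tip(-.1),down(j)))
E
```

```text
[ 95.1314  51.7699 259.1401] 0.0020104980025718736 100.49993664541228 1.0296445865875223
((202.55770874023438, 207.78848266601562), (5.295135498046875, 13.335897445678711), 78.69007110595703) [ 95.0644  52.4121 258.    ]
bulb end [-117.3528    5.2677   50.    ]
9.2 [ 0.5981  0.2916 -1.0781  1.8224  0.2762  1.1916 -0.4057] [ 0.5664  0.3603 -1.0467  2.0561  0.3886  0.9366 -0.5286]
-80.8 [ 0.4103  0.2229 -0.8301  1.8267  0.1782  1.1689 -1.8879] [ 0.3644  0.2779 -0.7891  2.0608  0.2515  0.8982 -1.9741]
99.2 [ 0.7383  0.4081 -1.3136  1.8198  0.4177  1.2408  1.0352] [ 0.6885  0.4602 -1.2317  2.0537  0.524   0.9921  0.918 ]
```

```bash
cat > push.py <<'E'
from h import *
from bench import manip,effector,viewer
import sys
def f3():
    F=[]
    for _ in range(3): F.append(lf(manip.current_force()));manip.sleep(.015)
    return np.mean(F,0)
E
python3 - <<'E'
from push import *
effector.close(f_grip=10)
manip.move_pose(W(60,52,330),down(9.2))
manip.servo_line(grip_tip(1.03,off=28),vel=.2);manip.sleep(.15)
f0=f3();print(loc(manip.current_tool_pos()),f0,manip.current_finger_gap(),manip.current_clock())
np.save("f0.npy",f0)
cv2.imwrite("pics/scene9.png",viewer.get_image("scene")[:,:,::-1]);cv2.imwrite("pics/top9.png",viewer.get_image("top")[:,:,::-1])
a=cv2.imread("pics/top9.png");b=cv2.imread("pics/scene9.png")
cv2.imwrite("pics/c9.png",np.hstack([cv2.resize(a[165:225,180:240],(400,400),interpolation=cv2.INTER_CUBIC),cv2.resize(b[105:205,240:340],(400,400),interpolation=cv2.INTER_CUBIC)]))
E
```

```text
[ 93.7036  48.047  283.3783] [-0.1638 -0.1076  0.302 ] 0.00021215866744287034 35.725
```

View pics/c9.png

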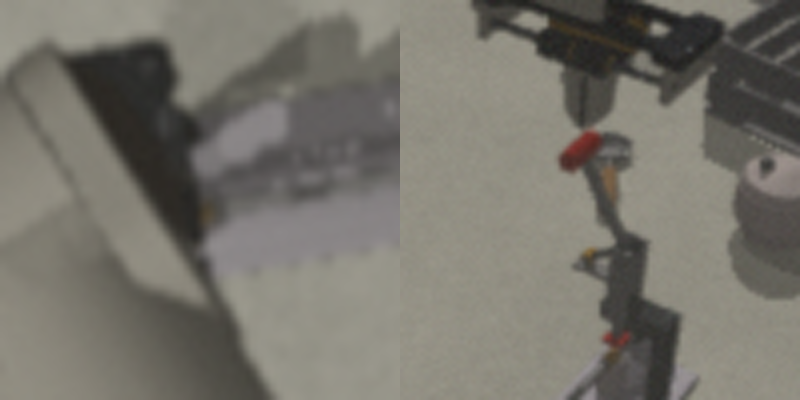

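The shut finger tips at (582,120) are right above the red grip at (580,150). Starting the push along its arc, with the force watched at each step.

```bash
cat > arc.py <<'E'
from push import *
f0=np.load("f0.npy")
def run(ths,off,peak=0.0,fmax=17):
    for th in ths:
        manip.servo_line(grip_tip(th,off=off),vel=.05)
        f=f3()-f0; p=loc(manip.current_tool_pos())
        # tangential closing force on handle = -(f . tangent), tangent (sin,-cos)
        ft=-(f[1]*np.sin(th)-f[2]*np.cos(th)); 
        print("%.3f"%th,p,f,"tang %.2f"%ft)
        m=max(np.linalg.norm(f[1:]),0); peak=max(peak,m)
        if m>fmax: print("TOO MUCH");break
        if peak>6 and m<2.0: print("SNAP");break
    print("peak",peak,manip.current_clock()); return peak
E
python3 - <<'E'
from arc import *
for off in (20,15,11,9):
    manip.servo_line(grip_tip(1.03,off=off),vel=.06);f=f3()-f0
    print(off,loc(manip.current_tool_pos()),f)
    if abs(f).max()>1.5:break
run(np.arange(.97,.49,-.06),off)
E
```

```text
20 [ 94.9782  49.151  274.1719] [ 0.3449  0.0576 -0.0639]
15 [ 95.0699  49.0092 269.2588] [-0.0695  0.0672 -0.0436]
11 [ 95.006   48.9974 265.3177] [ 0.1518  0.0685 -0.7387]
9 [ 94.9946  48.9224 263.4161] [ 0.2941  0.1254 -0.2335]
0.970 [ 94.9224  53.8875 260.3178] [ 0.0648  0.3724 -0.3695] tang -0.52
0.910 [ 94.945   58.2949 257.0888] [0.436  0.039  1.3628] tang 0.81
0.850 [ 95.0589  62.5847 253.7524] [0.1659 1.1925 5.112 ] tang 2.48
0.790 [ 95.1164  66.7469 250.1485] [0.0922 2.1306 8.3566] tang 4.37
0.730 [ 95.1912  70.8476 246.2488] [-0.1342  3.9295 10.6113] tang 5.29
0.670 [ 95.2298  74.9076 241.9606] [-0.1079  5.7466 13.5162] tang 7.03
0.610 [ 95.2352  78.8821 237.315 ] [-0.3847  8.1707 15.6068] tang 8.11
TOO MUCH
peak 17.61623538503838 39.275
```

The side force is friction, because the grip rolls under the tips. I'll let the tips roll outward with it and continue in finer steps.

```bash
python3 - <<'E'
import re
s=open('arc.py').read()
s=s.replace("grip_tip(th,off=off)","grip_tip(th,off=off)+np.r_[ey*.016*(.61-th),0]")
open('arc.py','w').write(s)
E
python3 - <<'E'
from arc import *
run(np.arange(.57,.28,-.04),9,peak=8,fmax=20)
E
```

```text
0.570 [ 95.227   81.3295 234.2336] [-0.4882  6.7283 15.2482] tang 9.21
0.530 [ 95.21    83.7391 230.993 ] [-0.4532  5.9556 14.6635] tang 9.64
0.490 [ 95.2077  86.0012 227.6788] [-0.5576  5.5179 14.1015] tang 9.85
0.450 [ 95.1863  88.2098 224.2417] [-0.4388  5.0089 12.842 ] tang 9.38
0.410 [ 95.173   90.2086 220.7639] [-0.0182  3.8375 11.4569] tang 8.98
0.370 [ 95.1864  92.0575 217.284 ] [-0.4613  3.5111 11.1315] tang 9.11
0.330 [ 95.1675  93.7407 213.7556] [-0.1801  3.0924  9.9633] tang 8.42
0.290 [ 95.1634  95.336  210.1233] [-0.3621  1.5975  9.8301] tang 8.96
peak 16.666659222601364 41.675
```

```bash
python3 - <<'E'
from arc import *
run(np.arange(.26,-.13,-.03),9,peak=10,fmax=17)
E
```

```text
0.260 [ 95.117   96.3852 207.3973] [-0.6414  1.3434  9.1701] tang 8.52
0.230 [ 95.1585  97.3966 204.6295] [-0.4039  0.8759  8.5001] tang 8.08
0.200 [ 95.1385  98.3122 201.8297] [-0.3002  0.5169  7.5482] tang 7.30
0.170 [ 95.1354  99.1521 199.0105] [-0.676  -0.5277  6.4022] tang 6.40
0.140 [ 95.1478  99.9005 196.1712] [-0.5329 -1.5958  6.0822] tang 6.25
0.110 [ 95.1187 100.6737 193.2832] [-0.3263 -1.7607  4.8268] tang 4.99
0.080 [ 95.0849 102.363  190.0149] [ 0.088  -1.5185  3.8596] tang 3.97
0.050 [ 95.0461 104.1366 186.6361] [-0.077   0.0188  2.6386] tang 2.63
0.020 [ 94.9686 104.9376 183.6478] [0.1379 0.6711 2.4229] tang 2.41
-0.010 [ 94.9549 105.3938 180.7409] [0.1683 0.7467 1.4455] tang 1.45
SNAP
peak 10 44.675
```

```bash
python3 - <<'E'
from arc import *
last=9
for th in np.arange(-.025,-.16,-.015):
    manip.servo_line(grip_tip(th)+np.r_[ey*.010,-.001],vel=.05)
    f=np.mean([f3() for _ in range(2)],0)-f0
    print("%.3f"%th,loc(manip.current_tool_pos()),f)
    if f[2]<.35 : print("free?");break
    if f[2]>3: print("rise");break
print(manip.current_clock())
cv2.imwrite("pics/scene10.png",viewer.get_image("scene")[:,:,::-1])
b=cv2.imread("pics/scene10.png")
cv2.imwrite("pics/c10.png",cv2.resize(b[125:215,230:340],(660,540),interpolation=cv2.INTER_CUBIC))
E
```

```text
-0.025 [ 94.9419 105.4167 179.4075] [0.0393 2.0021 0.5712]
-0.040 [ 94.986  104.8292 178.1607] [0.0498 1.7015 0.3678]
-0.055 [ 95.0372 104.2433 176.9422] [ 0.1824 -0.311  -0.1686]
free?
45.725
```

View pics/c10.png

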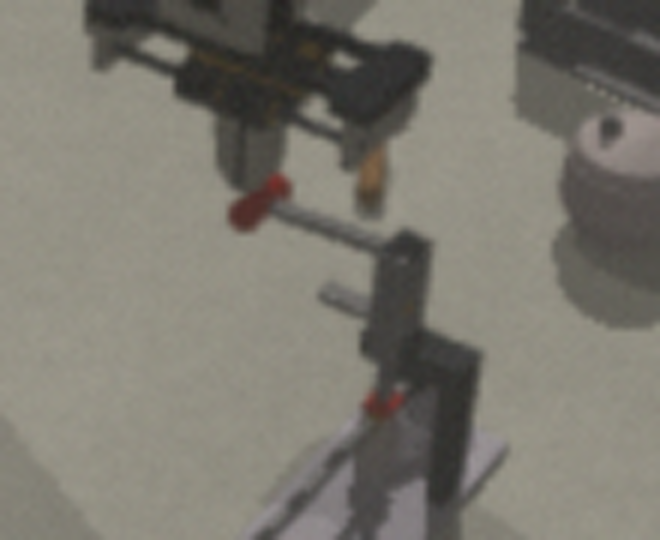

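```bash
cat > ang.py <<'E'
from h import *
from bench import viewer
s=viewer.get_calibration("scene")
def ang(n,y0,y1,x0,x1):
    a=cv2.imread(f"pics/{n}.png").astype(int)[y0:y1,x0:x1];v,u=np.where((a[...,2]-a[...,1])>35)
    c=np.array([u.mean()+x0,v.mean()+y0]);e,d=rays(s,c);d=d[0]
    k=np.array([(e[:2]-O)@ex-.095,d[:2]@ex]);p=loc(e-d*k[0]/k[1])
    return c,len(u),p,np.arctan2(p[2]-173,p[1])
print("start",ang("scene0",130,152,270,296))
E
python3 - <<'E'
from ang import *
print("now",ang("scene10",150,166,264,282))
a=cv2.imread("pics/scene10.png").astype(int)[148:168,262:284];print(a[...,2]-a[...,1])
E
```

```text
start (array([285.1282, 140.9744]), 39, array([ 95.    ,  50.5643, 259.7887]), np.float64(1.0432589726874886))
now (array([275.6667, 155.2222]), 9, array([ 95.    ,  83.5992, 186.7107]), np.float64(0.16255801664051514))
[[ 2  3  4  4  2  2  3  2  0  2  2  1  2  3  1  2  4  5  4  2  5  1]
 [ 3  2  2  1  2  2  4  2  1  4  3  4  4  2  2  1  3  5  4  3  3  3]
 [ 5  4  4  2  1  1  1  1  1  2  2  1  2  6  3  4  2  2  2  2  4  3]
 [ 3  4  5  3  4  2  5  2  2  2  2  4  2  3  0  2  4  3  5  3  2  3]
 [ 2  2  3  1  2  0  1  2  3  3  2  2  3  2  4  3  5  4  3  4  3  4]
 [ 4  3  1  3  3  3  2  3  4  3  2  2  6 11 13  9  3  4  2  3  4  5]
 [ 4  2  4  1  4  4  3  0  2  2  3  5 17 44 47 30  7  2  3  2  2  4]
 [ 3  3  2  2  6  2  1  0  1  2  2 12 31 64 56 41 21  2  4  4  2  2]
 [ 2  3  2  2  2  3  4  5  3  6 11 21 37 51 47 36 19  2  2  4  3  4]
 [ 2  2  3  3  4  5  2  7  5 21 31 32 34 34 33 28 14  4  3  3  3  2]
 [ 3  3  3  5  4  4  8 16 26 31 34 31 27 18 14 13 10  2  4  4  3  1]
 [ 1  2  2  1  4  5 20 30 32 35 31 30 21  6  5  2  3  2  3  3  2  3]
 [ 4  2  3  1  3  5 24 31 33 34 31 27 20  4  3  1  1  2  1  2  3  4]
 [ 3  4  5  3  5  4 23 31 30 31 29 21 13  4  2  1  1  2  0  2  2  4]
 [ 5  4  3  4  5  2 16 25 26 26 22 12  5  3  2  2  2  2  1  1  2  1]
 [ 3  3  3  2  4  3  5 14 13 15 13  3  5  3  3  4  3  3  4  1  0  0]
 [ 4  3  3  2  3  3  2  5  2  3  4  5  4  1  4  1  1  1  3  2  3  2]
 [ 3  1  1  5  3  2  2  2  2  3  4  2  3  2  3  4  2  3  2  3  4  4]
 [ 2  2  2  4  3  3  2  3  4  4  2  3  1  3  2  3  1  3  3  3  1  4]
 [ 4  2  4  4  3  3  1  2  3  3  4  2  4  2  4  3  3  2  3  2  5  1]]
```

```bash
python3 - <<'E'
from ang import *
for th in(.1,0,-.1,-.2,-.25): print(th,proj(s,[W(95,95*np.cos(th),173+95*np.sin(th)),W(73,95*np.cos(th),173+95*np.sin(th)),W(117,95*np.cos(th),173+95*np.sin(th))]).ravel())
print("start 1.03",proj(s,W(95,95*np.cos(1.03),173+95*np.sin(1.03))))
for n,(x0,x1,y0,y1) in (("scene0",(288,300,184,196)),("scene10",(288,300,184,200))):
    a=cv2.imread(f"pics/{n}.png").astype(int)[y0:y1,x0:x1];print(n,"\n",a[...,2]-a[...,1])
E
```

```text
start (array([285.1282, 140.9744]), 39, array([ 95.    ,  50.5643, 259.7887]), np.float64(1.0432589726874886))
0.1 [272.9927 155.1073 269.5827 158.149  276.3315 152.1291]
0 [272.7578 157.2245 269.3626 160.2733 276.0824 154.2392]
-0.1 [272.7491 159.4151 269.3701 162.4724 276.0582 156.421 ]
-0.2 [272.9636 161.6581 269.6016 164.7256 276.2562 158.6539]
-0.25 [273.153  162.793  269.8    165.8661 276.4371 159.7831]
start 1.03 [[285.4427 142.474 ]]
scene0 
 [[ 3  2  2  4 -1  0  2  1  0 -1  0  0]
 [ 4  0  2  2  1  3  0  3  0  1  2 -1]
 [ 2  3  1  0  1  2  2  5  2 -1  1  2]
 [ 4  2  4  6  8  3  0  7 13  4  2  0]
 [ 2  5 10 29 39 11  6 20 39 18  1  1]
 [ 3  6 22 54 54 22 19 40 55 20  4  0]
 [ 4  4 10 22 29 28 37 53 30  5  1  3]
 [ 4  0  6  7 16 21 23 22 10  5  3  2]
 [ 1  5  5  6  9  9 14 12  6  2  3  3]
 [ 3  4  7  8  7  5  7  9  6  3  2  4]
 [ 4  6  4  6  6  8  7  7  4  2  2  2]
 [ 6  4  5  3  3  6  3  6  5  5  4  3]]
scene10 
 [[ 2  3  2  2  1  3  2  3  0  2  1 -4]
 [ 3  4  2  0  2  0  4  3  2  0  0  0]
 [ 4  4  2  2  3  1  3  2  2  3 -1  2]
 [ 2  2  2  1  2  5  0  0 -1  0  1  1]
 [ 2  2  3  2  2  1  4  4 -1  2  0 -2]
 [ 3  5  3  6  6  1  2  6  7  4  3  0]
 [ 3  3  9 21 24  8  4 24 25 11  1  2]
 [ 3  5 13 42 33 12 18 41 54 19  6  2]
 [ 3  8 21 39 31 25 35 57 32 12  2  1]
 [ 3  5 10 23 29 29 31 27 13  3  4  3]
 [ 4  6  7  7 12 19 20 13  7  2  3 -1]
 [ 7  8  4  3  7 10  7  7  5  4  1  4]
 [ 5  4  1  1  4  4  5  6  4  3  2  4]
 [ 3  3  4  3  4  2  3  4  4  4  4  4]
 [ 2 -1  5  2  5  7  4  4  4  5  5  2]
 [ 1  2  2  2  4  3  3  5  5  4  1  2]]
```

The contact force fell to zero, the grip dropped away from the tips, and the pad came down about 2.5 px (around 9 mm). Withdrawing to see if it stays.

```bash
python3 - <<'E'
from push import *
p=manip.current_tool_pos()
manip.servo_line(p+np.array([0,0,.02]),vel=.06)
print(f3()-np.load("f0.npy"))
manip.servo_line(p+np.array([0,0,.12]),vel=.2)
manip.move_pose(W(-160,120,300),down(9.2))
for n in("top","scene"): cv2.imwrite(f"pics/{n}11.png",viewer.get_image(n)[:,:,::-1])
a=cv2.imread("pics/top11.png");b=cv2.imread("pics/scene11.png")
cv2.imwrite("pics/c11.png",np.hstack([cv2.resize(a[165:225,180:240],(400,400),interpolation=cv2.INTER_CUBIC),cv2.resize(b[145:245,245:345],(400,400),interpolation=cv2.INTER_CUBIC)]))
print(manip.current_clock())
from ang import *
print(ang("scene11",148,172,262,286))
a=cv2.imread("pics/scene11.png").astype(int)[187:200,288:300];print(a[...,2]-a[...,1])
E
```

```text
[ 0.47    0.5528 -0.2428]
48.0583
start (array([285.1282, 140.9744]), 39, array([ 95.    ,  50.5643, 259.7887]), np.float64(1.0432589726874886))
(array([273.0857, 158.1429]), 35, array([ 95.    ,  93.4336, 169.6364]), np.float64(-0.03598429249770508))
[[ 4  2  1  2  2  1  4  0  2  2  3  0]
 [ 3  3  2  4  4  2 -1  0  2  4  2  4]
 [ 6  2  3  8  7  6  3  7  7  2  3  1]
 [ 3  2  9 26 29  7  8 24 29  7  2  1]
 [ 2  3 16 47 35 10 16 45 62 21  4  1]
 [ 3  7 20 39 31 23 34 57 32  8  0  1]
 [ 2  5 11 21 25 26 31 27 12  3  2  4]
 [ 6  7  8  8 12 17 21 12  7  4  5  3]
 [ 5  5  4  2  7 10  8  5  2  4  1  1]
 [ 6  4  1  4  2  4  3  4  4  5  2  3]
 [ 4  3  3  2  4  3  3  4  4  2  1  2]
 [ 4  2  1  7  5  5  2  4  5  4  2  4]
 [ 2  3  3  3  5  6  3  4  3  4  5  4]]
```

View pics/c11.png

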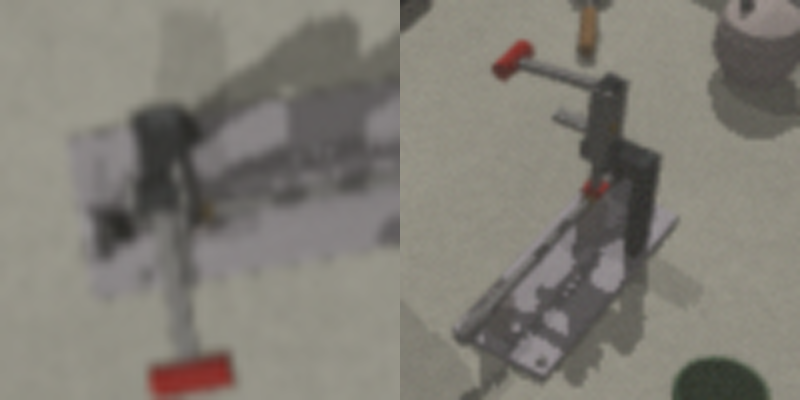

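```bash
python3 - <<'E'
from push import *
s=viewer.get_calibration("scene");t=viewer.get_calibration("top")
def red(im,y0,y1,x0,x1,th=25):
    a=im.astype(int)[y0:y1,x0:x1];v,u=np.where((a[...,0]-a[...,1])>th);return np.array([u.mean()+x0,v.mean()+y0])
rd=lambda n:cv2.imread(f"pics/{n}.png")[:,:,::-1]
T1=viewer.get_image("top");S1=viewer.get_image("scene");cv2.imwrite("pics/top12.png",T1[:,:,::-1])
for nm,T,S in(("11",rd("top11"),rd("scene11")),("12",T1,S1)):
    a=red(T,212,230,195,222);b=red(S,148,172,262,286);g,e=tri(t,a,s,b);print(nm,a,b,loc(g),e)
a=red(rd("top0"),195,220,190,215);b=red(rd("scene0"),130,152,270,296);print("0",loc(tri(t,a,s,b)[0]))
for p in((0,),): print("scene predicted bulb end top",proj(s,[W(-125,0,50)]),proj(t,[W(-125,0,50),W(27,0,50),W(49,0,50)]))
print(manip.current_clock())
cv2.imwrite("pics/c12.png",cv2.resize(T1[120:260,100:420,::-1],(800,350),interpolation=cv2.INTER_CUBIC))
cv2.imwrite("pics/c12b.png",cv2.resize(T1[175:215,185:265,::-1],(800,400),interpolation=cv2.INTER_CUBIC))
E
```

```text
11 [208.1515 221.1667] [272.7826 158.8913] [ 94.1346  94.2975 166.449 ] 0.0005269077601543172
12 [208.1515 221.1667] [272.8936 158.8511] [ 94.2329  94.1395 166.6213] 0.0009290424846959962
0 [ 95.023   51.698  256.7878]
scene predicted bulb end top [[259.1341 229.9729]] [[264.973  186.7398]
 [225.0456 193.8239]
 [219.2531 194.8516]]
48.1583
```

View pics/c12.png

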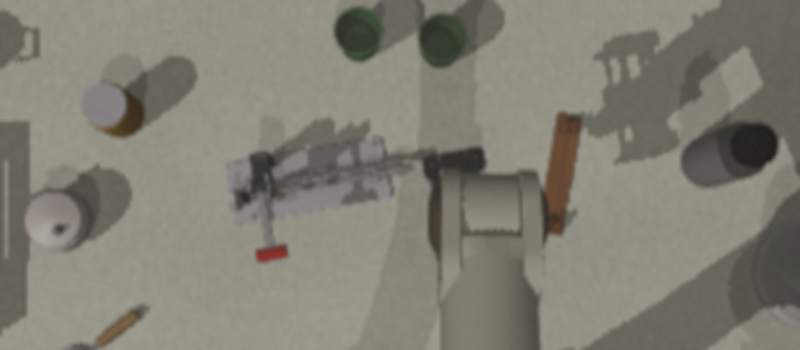

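View pics/c12b.png

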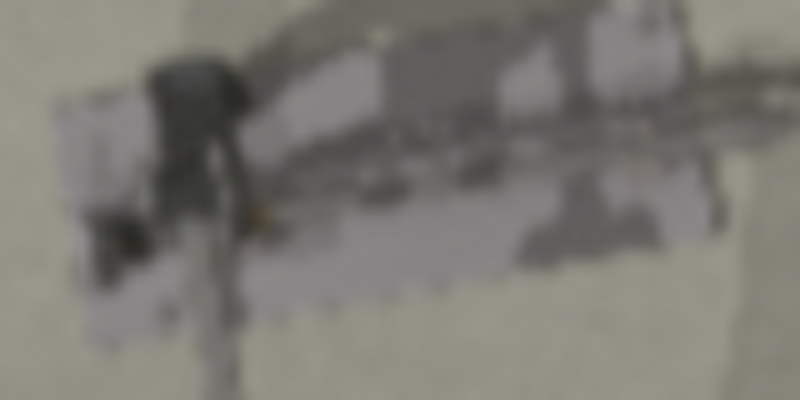

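The handle stays closed and the pad sits about 10 mm lower, as expected. But the force faded gradually rather than dropping suddenly, so I'll confirm with a light touch on the grip. If it has snapped, contact should come well below the last tip height (177 mm).

```bash
python3 - <<'E'
from push import *
manip.move_pose(W(85,97,250),down(9.2))
manip.servo_line(W(95,97,184),vel=.12);manip.sleep(.15)
b=np.mean([f3() for _ in range(2)],0);print(b,loc(manip.current_tool_pos()))
z=184
while z>165:
    z-=1.5 if z>179 else 1.0
    manip.servo_line(W(95,97,z),vel=.03)
    f=f3()-b;print(z,loc(manip.current_tool_pos())[2],f)
    if f[2]>1.2:
        f=f3()-b;print(f)
        if f[2]>1.2: break
print(manip.current_clock())
E
```

```text
[-0.1173 -0.1459 -0.0712] [ 94.7901  96.4958 184.5986]
182.5 182.51606202750202 [0.2807 0.404  0.0768]
181.0 180.91396012857533 [ 0.3316 -0.1517  0.3135]
179.5 179.44963613003958 [ 0.2637  0.1536 -0.0101]
178.0 177.95578201459466 [-0.0728 -0.1977 -0.3736]
177.0 176.97193511432957 [-0.166   0.1356  0.274 ]
176.0 175.9669502320875 [-0.1064  0.2292  0.5926]
175.0 174.9731009125632 [ 0.4385 -0.2092 -0.0686]
174.0 173.96537119227358 [0.4155 0.1744 0.3207]
173.0 172.95581227045574 [ 0.0701  0.4221 -0.0531]
172.0 172.0260098331956 [-0.0766 -0.0635 -0.2174]
171.0 171.14032113114874 [-0.2837  0.9773  2.3449]
[0.3287 0.4091 2.811 ]
53.45
```

The touch met the grip 5–6 mm below where I had stopped pushing. It was stiff (about 3 N/mm), so the handle has snapped past its dead point and rests on its stop. Withdrawing for a last look, then handing in.

```bash
python3 - <<'E'
from push import *
manip.servo_line(W(95,97,200),vel=.08)
manip.servo_line(W(85,97,270),vel=.2)
manip.move_pose(W(-160,120,300),down(9.2)); manip.sleep(.3)
for n in("top","scene"): cv2.imwrite(f"pics/{n}13.png",viewer.get_image(n)[:,:,::-1])
a=cv2.imread("pics/top13.png");b=cv2.imread("pics/scene13.png")
cv2.imwrite("pics/c13.png",np.hstack([cv2.resize(a[120:260,100:300],(400,280)),cv2.resize(b[120:320,200:400],(400,400))[:280]]))
z=cv2.resize(a[160:240,180:260],(400,400),interpolation=cv2.INTER_CUBIC)
cv2.imwrite("pics/c13.png",np.hstack([z,cv2.resize(b[145:305,220:380],(400,400),interpolation=cv2.INTER_CUBIC)]))
print(manip.current_clock(),lf(manip.current_force()))
E
```

```text
55.8333 [ 0.1739 -0.3423 -0.3978]
```

View pics/c13.png

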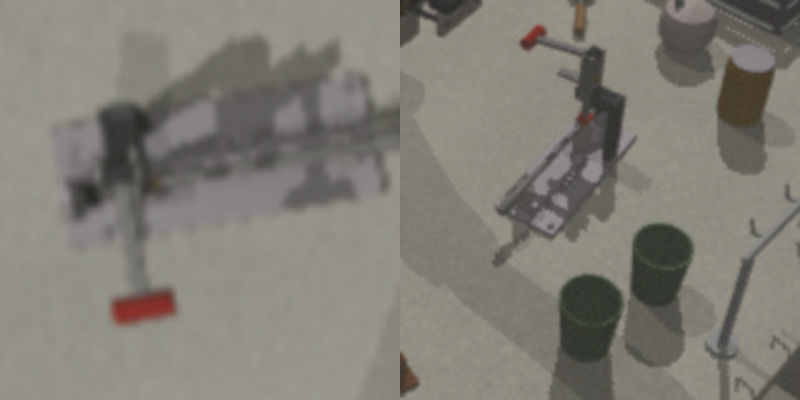

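```bash
python3 -c "
from bench import manip
manip.hand_in();print(manip.current_clock())"
```

```text
the job is handed in; nothing more can be done
the job is handed in; nothing more can be done
```

The bombilla is in the cradle with its mouth end against the rubber stop, the clamp is shut on it, and the job was handed in at about 56 s, under the 72 s limit. No verdict is reported.

**What I did:**
- **Placing:** I took the bombilla from its rest and brought it in under the raised pad from the open side. I lowered it into both V notches and slid it forward until it touched the stop. The stop pushed back at about 3 N/mm, peaking near 2.4 N. I then eased off to under 1 N and released.
- **Clamping:** I pushed the red grip over with shut fingers, and stopped when the contact force had faded to zero.

**Last checks:**
- **Handle:** a light touch afterwards (about 2.8 N) met the grip 5–6 mm below where I had stopped pushing. It was stiff, so the handle had snapped over and was resting on its end stop.
- **Pad and bombilla:** the pad sits about 10 mm lower than when open (11 mm expected). The tube still lies in the notches, and its brass band is where it was before clamping.
- **Bystanders:** the last pictures show no sign of disturbance around the cradle, but I did not measure each object against the start.

**What went wrong or disagreed:**
- **Bump:** my first, lengthwise approach ran the fingers into the rear notch post with about 11 N. I backed off and came in from the side instead.
- **Position estimates:** my camera estimate of the cradle was off by about 3 mm sideways and 2–4 mm lengthwise; I corrected it by feel.
- **Handle angle:** the camera put the handle's starting angle about 0.1 rad higher than contact showed.
- **Force on the grip:** friction raised the total push on the grip to about 17.6 N, of which about 10 N was actually closing the handle.

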